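# Unscrew a washer drain-pump filter of unknown thread hand and hold it out

### The job

Unscrew the lint filter from the washing machine's drain pump: nothing on it shows whether its short thread is right- or left-handed, so feel which way it gives, turn it loose that way and draw it straight up out of the pump. Finish while still holding the filter still and upright, completely clear above the pump's mouth, so that it can be looked over, and leave the screwdriver, parts tray, bottle and hose clamp where they are.

Things in the scene. Friction and masses are not known exactly. Their poses are not given: they have to be found in the camera images.
- pump: Drain pump, black plastic and steel, bolted down on a flat steel plate 250 x 130 x 5 mm; it does not move. Upright round filter chamber, 76 mm across with an 82 mm bead just under its rim, 115 mm high; inlet stub (30 mm thick) on its -x side to 80 mm out, thin outlet stub on +y. Origin: on the chamber axis at counter height; z up, x towards the motor.
- pump_motor (a point): Middle of the top of the pump's square motor (76 x 76 mm), 104 mm from the chamber axis along the pump's +x, 115 mm above the counter: level with the chamber's rim. The plate and terminal block end 175 mm from the chamber axis.
- pump_mouth (a point): Centre of the chamber's mouth, on its axis at the rim's height (115 mm above the counter); axes as the pump's. The bore is 63 mm wide and over 85 mm deep; a thread ring in its top 25 mm leaves a hole of 53 mm.
- filter: Grey plastic lint filter, loose, 0.08 to 0.17 kg, screwed into the pump's mouth. Origin on its axis at the underside of its round flange (73 mm across, 8 mm thick), which rests on the mouth's rim at the start; z up the axis, x along the grip bar. A plug 50 mm and then a cage 44 mm across reach 65 mm down from the flange. At the start its x axis points along the pump's x.
- filter_thread (a point): On the axis, 18 mm below the flange: height of two lugs that sit under short ramps in the mouth. Turned the tightening way the filter stops dead within 8 degrees; the loosening way (either hand, differs between starts) it turns easily to an end stop near 77 degrees and lifts straight out from 55 degrees on (best 60 to 72), not before. It need not rise as it turns; let go, it stays as turned.
- filter_bar (a point): Middle of the filter's grip bar, on the axis 21 mm above the flange's underside. The bar stands on the flange: 52 mm long along the filter's x, 14 mm thick along y, rising from 8 mm to 33 mm above the flange's underside. Pinch it across its thickness from above.
- filter_foot (a point): Centre of the filter's lower end, on the axis 65 mm below the flange's underside (so 65 mm below the rim at the start).
- screwdriver: Bystander: a screwdriver lying on the counter near the pump.
- parts_tray: Bystander: open steel parts tray 150 x 100 x 30 mm standing beside the pump.
- detergent: Bystander: white detergent bottle, 72 mm across, 170 mm tall, beside the pump.
- hose_clamp: Bystander: small steel hose clamp, 34 mm ring with a screw block, 10 mm high, lying by the pump.
There are look-alikes about, which are no part of the job. There is more than one size of the filter; the one meant has the size given above.

How it is judged:
By the outcome, as a careful person would: the job done as asked, in the order asked, and still so for the second after the job is handed in, while the arm keeps its last pose, push and grip.
It also fails if it takes over 64 s, if anything falls off the work surface, if the arm or the gripper's body presses on something with over 40 N, if the wrist force passes 120 N, or if a joint passes its speed limit or range.

### The arm

A 6-joint arm with a two-finger parallel gripper is mounted at the origin on the work surface. World frame = base frame: x ahead of the robot, y to its left, z up, the work surface at z = 0. Lengths are in m, angles in rad, forces in N, time in s.
With the tool pointing down it reaches from about 0.375 to 0.925 m from the base axis. Payload 5.7 kg.
Tool frame: the origin (TCP) lies between the finger pads; the fingertips stand 25 mm ahead of it and the grasp point (between the pads) lies 6 mm ahead of it (env.tcp_to_tips is the distance from the TCP to the fingertips, in m); z points along the fingers, y is the line along which they close (so a half turn about z gives the same grasp; the last joint's range is limited). The gripper opens to 85 mm and grips with 20 to 120 N. Pads are 22 mm wide; open, the fingers measure 114 mm over their backs; the gripper's body (76 mm by 85 mm) begins 54 mm behind the grasp point. The pads swing forward as they close: fully open they stand 13 mm farther back than shut.
Start: joints at [-1.414, 0.359, 1.51, -0, 1.272, -0.115], TCP at [0.161, -0.578, 0.226] pointing down, gripper open.
Joint ranges: [-2.97, 2.97], [-1.01, 2.36], [0.21, 2.38], [-0.96, 4.11], [0.2, 2.71], [-2.98, 2.98]. Speed limits (rad/s): [2.39, 2.39, 3.14, 3.14, 3.14, 3.14].

### API

Orientations are given as a unit quaternion [x, y, z, w].
In Python, from plant import env gives the robot as it stands. The module is installed in compiled form; this text tells all that it offers.
- The arm moves only by the tool apply_moves, never from a script. Its argument "deltas" is a list that holds one entry, the list of rows, each a list of 5 numbers: the shift along the tool's x, y, z as a fraction of full scale, then the turn about the tool's z as a fraction of full scale, then the opening, from -1 (shut) to 1 (fully open). A call has 1 to 10 rows; each row is the pose to reach, as a shift and turn from the pose commanded when the call began, along the tool's axes at that moment; what a row does not reach only later rows make up. Full scale, the value 1, is 0.5 m for a shift and 1.5 rad for a turn. A row lasts 1/8 s, in which the tool goes at most 62.5 mm and 10.7 degrees, less where a joint would pass 70% of its speed; a pose out of reach is approached as far as the arm can. A call with a number of a shift or a turn outside -1 to 1 is refused whole. A call with a gripper value outside its range is refused whole. The fingers move at their own pace and stop on an object; "grip_force" is the grip in N (left out, the last holds). Time passes only in rows, so rows that repeat a pose let the fingers close. It gives the time, the measured TCP pose, the force, the opening and the grip force at its end, in the units of the state.
- env.get_obs(): the state, without advancing time (a new reading comes with each control period).
- env.get_image(name): name is "scene" or "top" or "wrist"; returns a dict with "pixels" (400x640x3 uint8, red, green, blue), "range_z" (400x640 float32, m along the optical axis (not along the pixel's ray), 0 where there is no reading), "vertical_fov" (degrees; the focal length in pixels is half the picture's height over the tangent of half this angle, whatever the lens; pixels are square), "cx", "cy" (the principal point, pixels), "pose" (4x4, takes a point from camera to world coordinates). Camera axes: x right, y down, z forward; pixel columns grow to the right and rows downward; lengths in m; the calibration is good to about 2 mm. The wrist camera is an equidistant fisheye: a pixel r from the principal point sees the ray r / f radians off the axis. A picture is of the moment at which its call begins.
- env.sign_off(): hands the job in; it is judged then, once.
The state is a dict: "time_s": time; "qpos": joint angles; "dq": joint speeds; "joint_efforts": joint torques, N m; "eef_pos": TCP position; "tcp_rot": TCP orientation; "contact_force": force on the tool from outside, world axes, zero at the start; "torque": the same for the moment, N m; "grip_width": finger opening in m; "grasp_force": force on a finger pad.
Only numpy, scipy, OpenCV 4.12 (cv2) and the standard library are available. Lean on these libraries where they do the work, as an engineer would, in place of code of your own. Each camera call takes 0.05 s, during which the arm holds its last target. There are 200 camera calls.

## Working session

There is one attempt and no reset: what is moved stays moved. The work goes in short steps, Python scripts to look and compute and a tool call to move; the robot and the scene stay as the last step left them, time stands still between calls to the robot, and variables do not carry over. Pictures are saved under pics/ and viewed, at most 10 in all, crops included, and the job is handed in when it is done.

Besides the shell and the picture viewer there is one more tool, called after "Request:" as a command line: name --argument value ..., lists and objects as JSON in quotes. apply_moves: Moves the arm, as the interface text tells. Its arguments: {"type":"object","properties":{"deltas":{"type":"array","items":{"type":"array","items":{"type":"array","items":{"type":"number","minimum":-1,"maximum":1}}}},"grip_force":{"type":"number"}},"required":["deltas"]}

```bash
mkdir -p pics; cat > h.py <<'E'
import numpy as np,cv2
from plant import env
def grab(n):
    im=env.get_image(n); np.savez(f'{n}.npz',**{k:np.asarray(v) for k,v in im.items()})
    return im
def cloud(im):
    P=im['pixels'];z=np.asarray(im['range_z'],float);h,w=z.shape
    f=h/2/np.tan(np.radians(float(im['vertical_fov']))/2)
    u,v=np.meshgrid(np.arange(w),np.arange(h))
    c=np.stack([(u-im['cx'])/f*z,(v-im['cy'])/f*z,z],-1)
    T=np.asarray(im['pose']);return c@T[:3,:3].T+T[:3,3]
E
python3 - <<'E'
from h import *
o=env.get_obs();print({k:np.round(v,3) for k,v in o.items()},env.tcp_to_tips)
for n in('scene','top'):
    im=grab(n);cv2.imwrite(f'pics/{n}0.png',im['pixels'][...,::-1]);print(n,np.round(im['pose'],3),im['vertical_fov'])
E
```

```text
{'time_s': np.float64(0.0), 'qpos': array([-1.414,  0.359,  1.511,  0.   ,  1.272, -0.115]), 'dq': array([-0.001, -0.001,  0.002, -0.002, -0.   ,  0.001]), 'joint_efforts': array([ 3.0000e-03, -5.2761e+01, -2.7862e+01,  0.0000e+00,  1.4000e-02,
       -0.0000e+00]), 'eef_pos': array([ 0.161, -0.577,  0.225]), 'tcp_rot': array([ 0.991,  0.135, -0.   , -0.001]), 'contact_force': array([-0.471, -0.039,  0.311]), 'torque': array([-0.016, -0.017,  0.007]), 'grasp_force': np.float64(0.0), 'grip_width': np.float64(0.085)} 0.025
scene [[ 0.045  0.657 -0.753  1.303]
 [ 0.999 -0.019  0.042  0.018]
 [ 0.013 -0.754 -0.657  0.771]
 [ 0.     0.     0.     1.   ]] 45.928903371001844
top [[ 0.023 -0.993  0.117  0.405]
 [-1.    -0.024 -0.005  0.075]
 [ 0.008 -0.117 -0.993  1.066]
 [ 0.     0.     0.     1.   ]] 47.323302541500205
```

View pics/scene0.png

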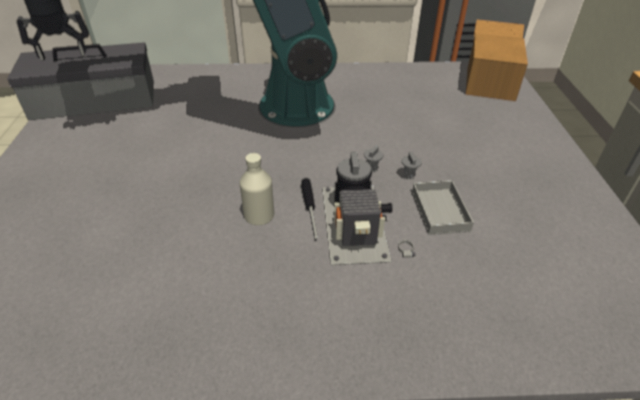

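View pics/top0.png

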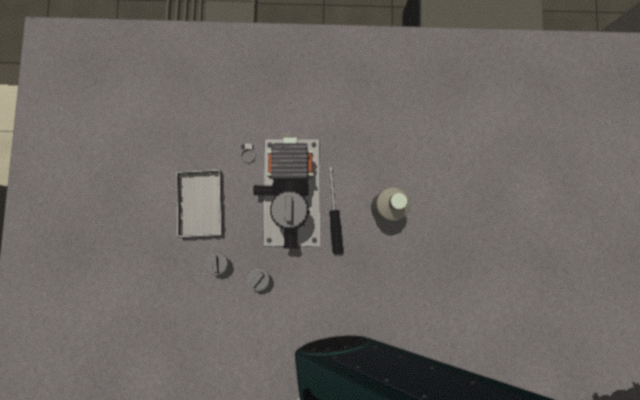

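```bash
python3 - <<'E'
from h import *
for n,(cx,cy),r in(('top',(290,210),42),('scene',(354,170),36)):
    im=np.load(n+'.npz');X=cloud(im)
    print(n)
    box=np.zeros(X.shape[:2],bool);box[cy-r:cy+r,cx-r:cx+r]=1
    for a,b in((.112,.118),(.118,.13),(.132,.142),(.142,.156)):
        m=box&(X[...,2]>a)&(X[...,2]<b)
        if m.sum()>5:
            p=X[m];c,(w,h),t=cv2.minAreaRect((p[:,:2]*1000).astype(np.float32));print(a,b,m.sum(),p.mean(0).round(4),'rect',np.round(c,1),round(w,1),round(h,1),round(t,1))
    z=X[box][:,2];print(np.histogram(z,bins=np.arange(.1,.16,.004)))
im=np.load('top.npz');X=cloud(im);P=im['pixels']
# plate outline
g=cv2.cvtColor(P,cv2.COLOR_RGB2GRAY);m=((g>120)|(X[...,2]>.02)).astype(np.uint8);m[:125]=0;m[255:]=0;m[:,:255]=0;m[:,325:]=0
print('plate px',cv2.minAreaRect(cv2.findNonZero(m)))
for u,v in((220,265),(260,281),(203,205),(397,202),(336,230),(248,153)):print(u,v,X[v,u].round(3))
c=P[120:260,165:425,::-1];cv2.imwrite('pics/c1.png',cv2.resize(c,None,fx=3,fy=3,interpolation=2))
E
```

```text
top
0.112 0.118 476 [0.5277 0.1294 0.1152] rect [498.9 129.2] 128.6 79.5 1.3
0.118 0.13 866 [0.4789 0.1289 0.1232] rect [500.5 130.2] 124.4 72.8 2.2
0.142 0.156 180 [0.4746 0.1288 0.1484] rect [474.8 128.9] 50.8 12.4 1.9
(array([100,  38,  65, 313, 235, 486, 302,   8,   2,   0,   0,  76, 103,
         1]), array([0.1  , 0.104, 0.108, 0.112, 0.116, 0.12 , 0.124, 0.128, 0.132,
       0.136, 0.14 , 0.144, 0.148, 0.152, 0.156]))
scene
0.112 0.118 645 [0.5544 0.1338 0.116 ] rect [529.3 133.1] 133.4 79.6 1.3
0.118 0.13 572 [0.4962 0.1318 0.1231] rect [518.1 133.2] 154.9 76.3 1.3
0.132 0.142 34 [0.4926 0.13   0.137 ] rect [478.  126.1] 52.8 12.2 15.6
0.142 0.156 105 [0.4797 0.1316 0.1482] rect [476.2 131.8] 13.8 51.4 89.6
(array([ 84,  39,  33, 265, 485, 222, 237,  16,  14,  13,  15,  32,  65,
         0]), array([0.1  , 0.104, 0.108, 0.112, 0.116, 0.12 , 0.124, 0.128, 0.132,
       0.136, 0.14 , 0.144, 0.148, 0.152, 0.156]))
plate px ((288.0, 188.5), (127.0, 66.0), 90.0)
220 265 [0.354 0.28  0.051]
260 281 [0.322 0.191 0.049]
203 205 [0.489 0.336 0.001]
397 202 [ 0.491 -0.087  0.17 ]
336 230 [0.438 0.025 0.024]
248 153 [0.615 0.236 0.003]
```

View pics/c1.png

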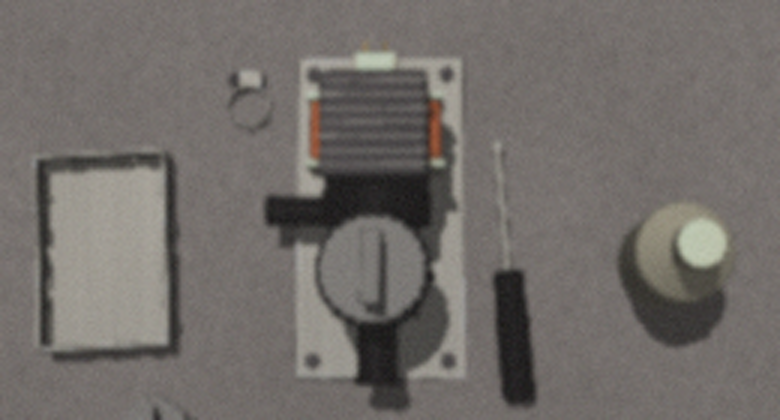

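```bash
cat >> h.py <<'E'
from scipy.spatial.transform import Rotation as Ro
def go(t,yaw=None):
    "fractions for world target t (m) and world yaw of tool x (deg)"
    o=env.get_obs();R=Ro.from_quat(o['tcp_rot']).as_matrix()
    y=np.degrees(np.arctan2(R[1,0],R[0,0]))
    print('t',o['time_s'],'q',np.round(o['qpos'],2),'pos',np.round(o['eef_pos'],4),'yaw',y.round(2),'F',np.round(o['contact_force'],1),'T',np.round(o['torque'],2),'w',o['grip_width'],'g',o['grasp_force'],'zax',R[:,2].round(3))
    print('frac',(R.T@(np.array(t)-o['eef_pos'])/.5).round(4),'turn',None if yaw is None else round(-np.radians((yaw-y+180)%360-180)/1.5,4))
E
python3 -c "
from h import *
go([.42,-.32,.29],90)"
```

```text
t 0.1 q [-1.41  0.36  1.51  0.    1.27 -0.12] pos [ 0.161  -0.5773  0.225 ] yaw 15.57 F [-0.7  0.4 -0.2] T [ 0.07  0.04 -0.01] w 0.08540490133446575 g 0.0 zax [-0.     0.002 -1.   ]
frac [ 0.6372 -0.3569 -0.1292] turn -0.866
```

What could be taken for it, in the top image: the filter in the pump mouth at (290,210), and loose grey filters at (220,265) and (260,281), both smaller and standing on the counter. The crop shows a grey flange, 73 mm across, in the pump's mouth. Its 52 x 13 mm bar lies along the pump's x, so I choose that one.

Request:
apply_moves --deltas '[[[0.64, -0.36, -0.13, -0.87, 1], [0.64, -0.36, -0.13, -0.87, 1], [0.64, -0.36, -0.13, -0.87, 1], [0.64, -0.36, -0.13, -0.87, 1], [0.64, -0.36, -0.13, -0.87, 1], [0.64, -0.36, -0.13, -0.87, 1], [0.64, -0.36, -0.13, -0.87, 1], [0.64, -0.36, -0.13, -0.87, 1], [0.64, -0.36, -0.13, -0.87, 1], [0.64, -0.36, -0.13, -0.87, 1]]]'

```text
time_s: 1.35
eef_pos: [0.4204, -0.3192, 0.2905]
tcp_rot: [0.706, 0.708, -0.0, -0.0]
contact_force: [0.2, -0.1, -0.6]
grip_width: 0.0854
grasp_force: 0.0
```

```bash
python3 -c "
from h import *
go([.475,.130,.26],181.6)"
```

```text
t 1.35 q [-0.78  0.2   1.57 -0.    1.37 -0.78] pos [ 0.4204 -0.3192  0.2905] yaw 90.15 F [ 0.2 -0.1 -0.6] T [0.   0.02 0.01] w 0.08543189793755365 g 0.0 zax [-0.  0. -1.]
frac [0.898  0.1116 0.0614] turn -1.0641
```

Request:
apply_moves --deltas '[[[0.9, 0.11, 0.06, -1, 1], [0.9, 0.11, 0.06, -1, 1], [0.9, 0.11, 0.06, -1, 1], [0.9, 0.11, 0.06, -1, 1], [0.9, 0.11, 0.06, -1, 1], [0.9, 0.11, 0.06, -1, 1], [0.9, 0.11, 0.06, -1, 1], [0.9, 0.11, 0.06, -1, 1], [0.9, 0.11, 0.06, -1, 1], [0.9, 0.11, 0.06, -1, 1]]]'

```text
time_s: 2.6
eef_pos: [0.4733, 0.1305, 0.2608]
tcp_rot: [0.035, 0.999, -0.0, -0.0]
contact_force: [0.2, -0.1, -0.8]
grip_width: 0.0852
grasp_force: 0.0
```

```bash
python3 - <<'E'
from h import *
go([.475,.130,.22],181.6)
im=grab('wrist');cv2.imwrite('pics/w1.png',im['pixels'][...,::-1]);print(im['vertical_fov'],im['cx'],im['cy'],im['pose'].round(3))
E
```

```text
t 2.6 q [ 0.13  0.17  1.69 -0.    1.28 -1.37] pos [0.4733 0.1305 0.2608] yaw 175.99 F [ 0.2 -0.1 -0.8] T [-0.05  0.02 -0.01] w 0.08519954665010793 g 0.0 zax [-0. -0. -1.]
frac [-0.0035 -0.0007  0.0816] turn -0.0653
65.70646984690485 323.26932108417435 198.43360509732204 [[ 0.069  0.95   0.304  0.395]
 [ 0.998 -0.065 -0.021  0.136]
 [-0.     0.304 -0.953  0.408]
 [ 0.     0.     0.     1.   ]]
```

View pics/w1.png

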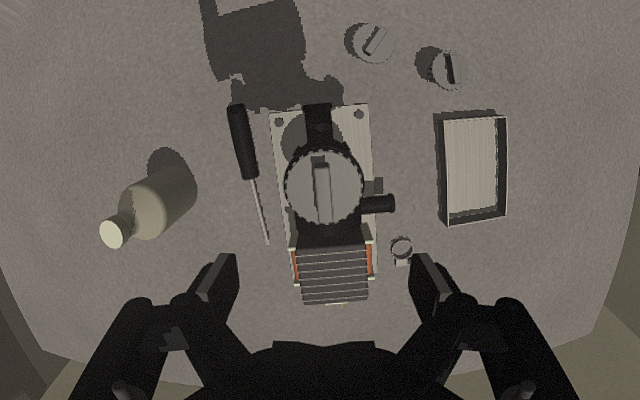

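The wrist view shows the filter's flange at (323,187) with its bar through the centre. Bottle, screwdriver, clamp and tray all sit well clear of the fingers. I'll measure the bar here.

```bash
python3 - <<'E'
from h import *
im=np.load('wrist.npz');z=im['range_z'].astype(float);h,w=z.shape
f=h/2/np.tan(np.radians(float(im['vertical_fov']))/2)
u,v=np.meshgrid(np.arange(w),np.arange(h));x=u-im['cx'];y=v-im['cy'];r=np.hypot(x,y)+1e-9;k=np.tan(r/f)/r
X=np.stack([x*k*z,y*k*z,z],-1)@im['pose'][:3,:3].T+im['pose'][:3,3]
box=np.zeros((h,w),bool);box[145:230,280:366]=1
for a,b in((.119,.128),(.143,.155)):
    p=X[box&(X[...,2]>a)&(X[...,2]<b)]
    print(len(p),p.mean(0).round(4),np.median(p[:,2]).round(4),cv2.minAreaRect((p[:,:2]*1000).astype(np.float32)))
E
```

```text
3495 [0.473  0.1309 0.1224] 0.1225 ((476.0311279296875, 130.394775390625), (75.0381851196289, 75.63407897949219), 66.0145034790039)
876 [0.4744 0.1307 0.1473] 0.1473 ((475.4198303222656, 130.53677368164062), (51.67807388305664, 14.732075691223145), 1.692083477973938)
```

Request:
apply_moves --deltas '[[[-0.0044, 0, 0.08, -0.066, 0.4], [-0.0044, 0, 0.12, -0.066, 0], [-0.0044, 0, 0.16, -0.066, 0], [-0.0044, 0, 0.19, -0.066, 0], [-0.0044, 0, 0.21, -0.066, -0.2], [-0.0044, 0, 0.215, -0.066, -0.2], [-0.0044, 0, 0.215, -0.066, -0.2]]]' --grip_force 50

```text
time_s: 3.52
eef_pos: [0.4758, 0.1315, 0.1536]
tcp_rot: [-0.017, 1.0, 0.0, 0.0]
contact_force: [-0.3, 0.6, -0.9]
grip_width: 0.0346
grasp_force: 0.0
```

```bash
python3 -c "
from h import *
go([.4755,.1305,.152],181.7)"
```

```text
t 3.525 q [ 0.13  0.29  1.82  0.    1.03 -1.48] pos [0.4758 0.1315 0.1536] yaw -178.06 F [-0.3  0.6 -0.9] T [-0.    0.02  0.01] w 0.034649202556677194 g 0.0 zax [ 0.001  0.    -1.   ]
frac [ 0.0007 -0.002   0.0033] turn 0.0028
```

Request:
apply_moves --deltas '[[[0, -0.002, 0.002, 0, -0.2], [0, -0.002, 0.002, 0, -1], [0, -0.002, 0.002, 0, -1], [0, -0.002, 0.002, 0, -1], [0, -0.002, 0.002, 0, -1], [0, -0.002, 0.002, 0, -1], [0, -0.002, 0.002, 0, -1]]]' --grip_force 60

```text
time_s: 4.4
eef_pos: [0.4755, 0.1305, 0.1523]
tcp_rot: [-0.017, 1.0, 0.0, -0.0]
contact_force: [-0.2, 0.3, 0.2]
grip_width: 0.0005
grasp_force: 0.0
```

```bash
python3 -c "
from h import *
go([.4755,.1305,.152],181.7)"
```

```text
t 4.4 q [ 0.13  0.29  1.82  0.    1.02 -1.48] pos [0.4755 0.1305 0.1523] yaw -178.04 F [-0.2  0.3  0.2] T [-0.01 -0.03  0.03] w 0.00046850318069915193 g 0.0 zax [-0.  0. -1.]
frac [ 0.     -0.0001  0.0006] turn 0.0031
```

The fingers closed completely with nothing between them, so I look.

```bash
python3 - <<'E'
from h import *
a=grab('scene')['pixels'][110:270,260:460,::-1];b=grab('wrist')['pixels'][...,::-1]
cv2.imwrite('pics/m1.png',np.hstack([cv2.resize(a,(400,320),interpolation=2),cv2.resize(b[60:380,120:520],(400,320))]))
E
```

```text
(no output)
```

View pics/m1.png

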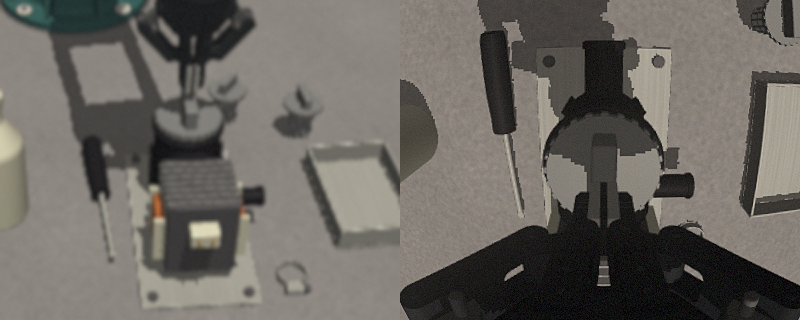

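```bash
python3 - <<'E'
from h import *
im=np.load('scene.npz');X=cloud(im);P=im['pixels']
for v in range(136,176,2):
    print(v,[('%d,%d,%d/%d'%(*(X[v,u]*1000),P[v,u].mean())) for u in range(346,364,2)])
b=np.load('wrist.npz')['pixels'][170:330,230:410,::-1]
a=P[120:180,325:385,::-1]
cv2.imwrite('pics/m2.png',np.hstack([cv2.resize(a,(400,400),interpolation=2),cv2.resize(b,(400,400))]))
E
```

```text
136 ['484,109,214/31', '481,114,211/28', '483,118,212/31', '485,122,214/27', '485,126,214/36', '172,173,0/70', '480,135,210/34', '486,138,214/29', '484,143,212/30']
138 ['486,109,210/33', '481,114,206/31', '485,118,209/28', '484,122,208/27', '483,126,207/31', '468,133,197/42', '485,134,209/30', '484,139,207/31', '482,143,207/31']
140 ['488,109,206/80', '480,114,200/70', '482,118,201/35', '488,122,206/29', '487,126,205/31', '476,132,197/28', '486,135,204/31', '486,139,204/34', '485,143,203/42']
142 ['200,142,0/131', '205,147,3/118', '482,119,196/47', '488,122,200/36', '485,127,198/63', '482,131,196/62', '483,135,197/69', '484,139,198/44', '482,144,196/74']
144 ['216,140,4/137', '212,146,1/120', '481,119,190/44', '482,123,191/45', '486,127,194/101', '482,132,191/78', '485,135,193/97', '478,141,188/61', '481,145,190/88']
146 ['218,140,0/138', '221,146,0/123', '480,119,185/44', '480,124,184/49', '486,127,189/101', '486,131,189/77', '485,136,188/96', '478,141,183/55', '480,145,184/92']
148 ['231,139,1/138', '233,145,2/123', '480,120,179/41', '483,123,182/51', '486,127,184/100', '483,132,1
[... 1559 characters left out ...]
123/128']
168 ['477,114,123/126', '479,118,124/124', '478,123,124/82', '493,125,135/59', '499,129,140/84', '500,133,140/85', '498,138,139/93', '482,144,126/122', '480,149,124/128']
170 ['484,113,123/127', '487,117,125/126', '487,122,125/87', '496,125,132/61', '499,129,134/83', '502,133,137/85', '500,138,135/100', '486,144,124/125', '487,148,124/126']
172 ['493,112,124/127', '493,117,124/126', '492,121,123/102', '497,125,127/70', '499,129,129/83', '502,133,131/84', '498,138,128/102', '495,143,125/126', '495,148,125/127']
174 ['498,112,123/126', '498,117,122/127', '498,121,122/124', '498,125,122/104', '500,129,124/97', '502,133,126/101', '498,138,122/115', '499,143,123/127', '502,147,125/128']
```

View pics/m2.png

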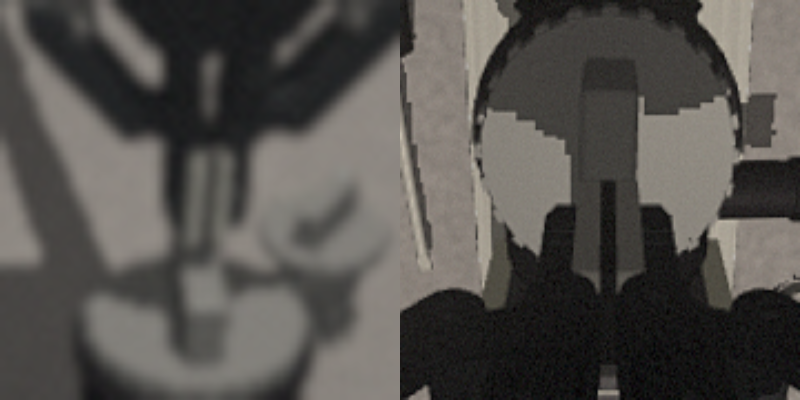

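```bash
cat >> h.py <<'E'
def wcloud(im):
    z=np.asarray(im['range_z'],float);h,w=z.shape
    f=h/2/np.tan(np.radians(float(im['vertical_fov']))/2)
    u,v=np.meshgrid(np.arange(w),np.arange(h));x=u-im['cx'];y=v-im['cy'];r=np.hypot(x,y)+1e-9;k=np.tan(r/f)/r
    return np.stack([x*k*z,y*k*z,z],-1)@im['pose'][:3,:3].T+im['pose'][:3,3]
E
python3 - <<'E'
from h import *
im=np.load('wrist.npz');X=wcloud(im);print(im['pose'].round(3))
for v in range(180,300,5):print(v,[('%d,%d,%d'%(*(X[v,u]*1000),)) for u in (300,310,318,322,328,336)])
E
```

```text
[[-0.035  0.952  0.304  0.397]
 [ 0.999  0.034  0.011  0.128]
 [ 0.     0.305 -0.952  0.3  ]
 [ 0.     0.     0.     1.   ]]
180 ['443,115,120', '442,121,122', '442,126,122', '442,128,121', '442,132,123', '442,137,122']
185 ['446,115,122', '445,121,122', '445,126,122', '445,129,122', '445,132,121', '445,137,122']
190 ['449,115,121', '448,122,122', '448,126,122', '448,129,122', '448,132,122', '447,137,124']
195 ['452,116,122', '451,122,122', '449,126,128', '449,129,128', '449,132,127', '451,137,122']
200 ['455,116,121', '455,122,122', '449,127,138', '450,129,137', '449,132,137', '454,137,122']
205 ['458,116,121', '458,122,122', '450,127,145', '450,129,145', '450,132,144', '450,136,143']
210 ['461,116,123', '461,122,122', '452,127,147', '452,129,146', '452,132,147', '452,136,146']
215 ['464,116,123', '464,122,123', '455,127,147', '454,129,148', '454,132,147', '455,136,146']
220 ['468,116,123', '468,122,121', '457,127,148', '457,129,147', '457,132,147', '457,137,146']
225 ['471,116,122', '470,122,123', '460,127,147', '460,129,148', '460,132,147', '461,137,146']
230 ['474,116,123', '474,
[... 604 characters left out ...]
179', '464,132,179', '464,136,179']
265 ['468,120,177', '464,124,183', '463,128,184', '464,129,183', '464,132,184', '464,135,183']
270 ['467,120,183', '464,124,188', '464,128,187', '464,129,188', '463,132,188', '464,135,188']
275 ['467,120,186', '464,125,192', '464,128,192', '463,129,192', '464,132,192', '463,135,193']
280 ['461,121,201', '463,125,197', '464,128,195', '464,129,195', '465,132,194', '463,135,197']
285 ['461,121,203', '463,125,201', '468,128,193', '467,130,195', '467,132,195', '462,135,201']
290 ['463,121,204', '463,125,204', '464,128,203', '469,130,194', '467,132,197', '463,135,204']
295 ['463,122,207', '463,125,208', '466,128,203', '471,130,195', '467,132,201', '463,135,207']
```

Both views agree that the closed tips are at z of about 0.158 to 0.16, although the reported TCP says 0.127. The fingers shut above the bar. So I open, go down about 30 mm in small steps watching force, and check again.

Request:
apply_moves --deltas '[[[0, 0, 0, 0, -0.2], [0, 0, 0, 0, -0.2], [0, 0, 0, 0, -0.2], [0, 0, 0.02, 0, -0.2], [0, 0, 0.03, 0, -0.2], [0, 0, 0.04, 0, -0.2], [0, 0, 0.04, 0, -0.2]]]'

```text
time_s: 5.38
eef_pos: [0.4751, 0.1305, 0.1318]
tcp_rot: [-0.017, 1.0, -0.0, -0.001]
contact_force: [-0.5, 0.4, -0.0]
grip_width: 0.0336
grasp_force: 0.0
```

```bash
python3 - <<'E'
from h import *
go([.4755,.1305,.122],181.7)
im=grab('scene');X=cloud(im);p=X[100:200,300:420].reshape(-1,3);d=im['pixels'][100:200,300:420].mean(-1).ravel()
for s,(a,b) in dict(R=(.095,.122),L=(.139,.165)).items():
    m=(p[:,0]>.455)&(p[:,0]<.5)&(p[:,1]>a)&(p[:,1]<b)&(p[:,2]>.128)&(p[:,2]<.2);q=p[m];print(s,m.sum(),np.percentile(q[:,2],[0,2,5,10]).round(3) if m.any() else '', np.median(q,0).round(3))
E
```

```text
t 5.375 q [ 0.13  0.32  1.85  0.    0.98 -1.48] pos [0.4751 0.1305 0.1318] yaw -178.04 F [-0.5  0.4 -0. ] T [-0.01 -0.03 -0.01] w 0.03359361539852343 g 0.0 zax [-0.001 -0.    -1.   ]
frac [-0.0008  0.      0.0195] turn 0.003
R 175 [0.129 0.143 0.145 0.15 ] [0.483 0.106 0.178]
L 158 [0.141 0.145 0.147 0.15 ] [0.482 0.154 0.171]
```

Request:
apply_moves --deltas '[[[-0.001, 0, 0.012, 0, -0.2], [-0.001, 0, 0.022, 0, -0.2], [-0.001, 0, 0.022, 0, -0.2], [-0.001, 0, 0.022, 0, -1], [-0.001, 0, 0.022, 0, -1], [-0.001, 0, 0.022, 0, -1], [-0.001, 0, 0.022, 0, -1], [-0.001, 0, 0.022, 0, -1]]]'

```text
time_s: 6.42
eef_pos: [0.4762, 0.1306, 0.1215]
tcp_rot: [-0.017, 1.0, 0.0, 0.0]
contact_force: [-0.4, -0.0, 2.8]
grip_width: 0.0127
grasp_force: 58.8
```

```bash
python3 - <<'E'
from h import *
go([.4755,.1305,.122],181.7)
a=grab('scene')['pixels'][110:190,305:405,::-1];b=grab('wrist')['pixels'][170:330,220:420,::-1]
cv2.imwrite('pics/m3.png',np.hstack([cv2.resize(a,(400,320),interpolation=2),cv2.resize(b,(400,320))]))
E
```

```text
t 6.425 q [ 0.13  0.34  1.86  0.    0.95 -1.48] pos [0.4762 0.1306 0.1215] yaw -178.04 F [-0.4 -0.   2.8] T [-0.03  0.08  0.02] w 0.012653392531415982 g 58.76670956611633 zax [ 0.  0. -1.]
frac [ 0.0014 -0.0001 -0.0009] turn 0.003
```

View pics/m3.png

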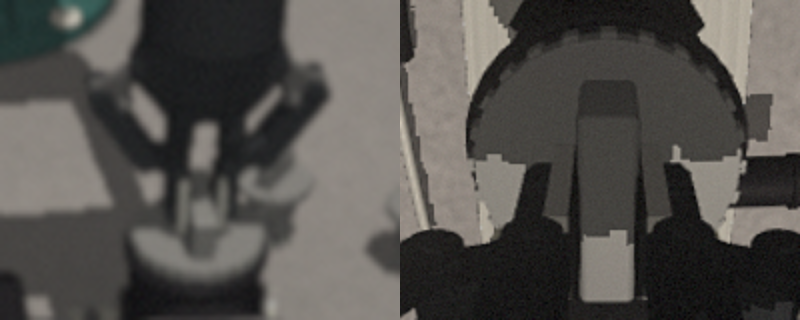

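The bar at (605,200) in the right half is now pinched between both pads, with 59 N on it. Next I feel the direction with a small counter-clockwise turn.

Request:
apply_moves --deltas '[[[0.001, 0, 0, -0.04, -1], [0.001, 0, 0, -0.08, -1], [0.001, 0, 0, -0.12, -1], [0.001, 0, 0, -0.14, -1]]]' --grip_force 60

```text
time_s: 7.02
eef_pos: [0.476, 0.1304, 0.1216]
tcp_rot: [-0.121, 0.993, 0.0, 0.0]
contact_force: [0.6, -3.1, 5.4]
grip_width: 0.0125
grasp_force: 89.0
```

```bash
python3 -c "
from h import *
go([.4755,.1305,.122],181.7)"
```

```text
t 7.025 q [ 0.13  0.34  1.86  0.    0.95 -1.69] pos [0.476  0.1304 0.1216] yaw -166.16 F [ 0.6 -3.1  5.4] T [-0.42 -0.04 -2.12] w 0.012548655218455813 g 89.02904497459531 zax [ 0.001  0.001 -1.   ]
frac [ 0.0009  0.0004 -0.0007] turn 0.1413
```

Torque about z reached -2.1 Nm within 12 degrees, which is a dead stop, so that is the tightening way. I try clockwise.

Request:
apply_moves --deltas '[[[0.001, 0, 0, 0.07, -1], [0.001, 0, 0, 0.14, -1], [0.001, 0, 0, 0.21, -1], [0.001, 0, 0, 0.28, -1], [0.001, 0, 0, 0.35, -1], [0.001, 0, 0, 0.35, -1]]]'

```text
time_s: 7.78
eef_pos: [0.4755, 0.1304, 0.1215]
tcp_rot: [0.139, 0.99, 0.0, 0.0]
contact_force: [0.6, -0.8, 3.4]
grip_width: 0.0125
grasp_force: 59.0
```

```bash
python3 -c "
from h import *
go([.4755,.1305,.122],115.7)"
```

```text
t 7.775 q [ 0.13  0.34  1.86 -0.    0.95 -1.16] pos [0.4755 0.1304 0.1215] yaw 164.02 F [ 0.6 -0.8  3.4] T [-0.13 -0.1  -0.03] w 0.012504783171074637 g 59.00802433490753 zax [ 0.001 -0.    -1.   ]
frac [ 0.0001  0.0001 -0.0009] turn 0.5623
```

It turns freely clockwise, so the thread is left-handed. I carry on to about 66 degrees.

Request:
apply_moves --deltas '[[[0, 0, 0, 0.08, -1], [0, 0, 0, 0.16, -1], [0, 0, 0, 0.24, -1], [0, 0, 0, 0.32, -1], [0, 0, 0, 0.4, -1], [0, 0, 0, 0.48, -1], [0, 0, 0, 0.56, -1], [0, 0, 0, 0.56, -1], [0, 0, 0, 0.56, -1]]]'

```text
time_s: 8.9
eef_pos: [0.4753, 0.1304, 0.1215]
tcp_rot: [0.529, 0.848, 0.0, 0.0]
contact_force: [0.8, -1.5, 5.2]
grip_width: 0.0125
grasp_force: 59.2
```

```bash
python3 - <<'E'
from h import *
go([.4755,.1305,.122],115.7)
im=grab('wrist');X=wcloud(im)
m=(X[...,2]>.142)&(X[...,2]<.152)&(np.hypot(X[...,0]-.4755,X[...,1]-.1305)<.032)
p=X[m];print(m.sum(),cv2.minAreaRect((p[:,:2]*1000).astype(np.float32)))
cv2.imwrite('pics/m4.png',cv2.resize(im['pixels'][170:330,220:420,::-1],(500,400)))
E
```

```text
t 8.9 q [ 0.13  0.33  1.86  0.    0.95 -0.33] pos [0.4753 0.1304 0.1215] yaw 116.06 F [ 0.8 -1.5  5.2] T [-0.19  0.01 -0.09] w 0.01247213414708166 g 59.220401644706726 zax [ 0.001  0.    -1.   ]
frac [-0.0001  0.0004 -0.0009] turn 0.0042
3431 ((472.1003112792969, 130.81753540039062), (36.8043327331543, 51.6956672668457), 2.730168104171753)
```

View pics/m4.png

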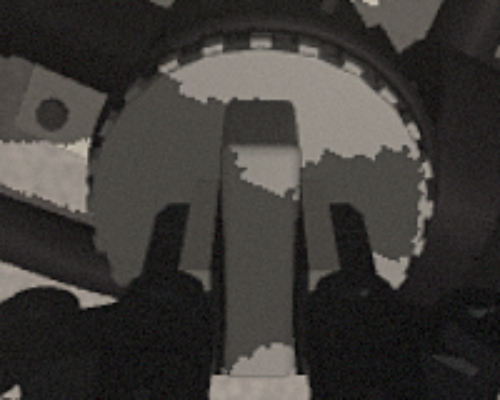

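In the wrist view the bar (260,240) turned with the gripper, about 66 degrees. I lift gently first.

Request:
apply_moves --deltas '[[[0, 0, -0.006, 0, -1], [0, 0, -0.012, 0, -1], [0, 0, -0.018, 0, -1], [0, 0, -0.024, 0, -1], [0, 0, -0.03, 0, -1], [0, 0, -0.03, 0, -1]]]'

```text
time_s: 9.7
eef_pos: [0.475, 0.1304, 0.1366]
tcp_rot: [0.531, 0.847, 0.0, 0.0]
contact_force: [1.5, -1.7, -1.3]
grip_width: 0.0123
grasp_force: 58.6
```

Pull is only about the filter's own weight, so I draw it out straight up.

Request:
apply_moves --deltas '[[[0, 0, -0.02, 0, -1], [0, 0, -0.04, 0, -1], [0, 0, -0.06, 0, -1], [0, 0, -0.085, 0, -1], [0, 0, -0.11, 0, -1], [0, 0, -0.14, 0, -1], [0, 0, -0.17, 0, -1], [0, 0, -0.2, 0, -1], [0, 0, -0.22, 0, -1], [0, 0, -0.22, 0, -1]]]'

```text
time_s: 10.95
eef_pos: [0.4756, 0.1305, 0.2472]
tcp_rot: [0.532, 0.847, 0.001, 0.001]
contact_force: [0.2, 0.3, -2.1]
grip_width: 0.0129
grasp_force: 58.8
```

Request:
apply_moves --deltas '[[[0, 0, 0, 0, -1], [0, 0, 0, 0, -1], [0, 0, 0, 0, -1], [0, 0, 0, 0, -1], [0, 0, 0, 0, -1], [0, 0, 0, 0, -1], [0, 0, 0, 0, -1], [0, 0, 0, 0, -1]]]'

```text
time_s: 11.95
eef_pos: [0.475, 0.1304, 0.2464]
tcp_rot: [0.532, 0.847, 0.0, -0.0]
contact_force: [-0.2, 0.5, -0.9]
grip_width: 0.013
grasp_force: 58.8
```

```bash
python3 - <<'E'
from h import *
go([.4755,.1305,.25],115.7)
a=grab('scene')['pixels'][60:280,230:480,::-1];b=grab('top')['pixels'][100:320,160:410,::-1]
cv2.imwrite('pics/m5.png',np.hstack([cv2.resize(a,(400,352),interpolation=2),cv2.resize(b,(400,352))]))
im=np.load('scene.npz');X=cloud(im)
m=(np.hypot(X[...,0]-.4755,X[...,1]-.1305)<.045)&(X[...,2]>.13)&(X[...,2]<.27)
for z in np.arange(.13,.29,.01):
    p=X[m&(abs(X[...,2]-z)<.005)]
    if len(p):print(round(z,3),len(p),p[:,1].min().round(3),p[:,1].max().round(3),p[:,0].max().round(3))
E
```

```text
t 11.95 q [ 0.13  0.18  1.71  0.    1.25 -0.32] pos [0.475  0.1304 0.2464] yaw 115.78 F [-0.2  0.5 -0.9] T [ 0.01  0.   -0.  ] w 0.01297986819674851 g 58.75700354576111 zax [ 0.  0. -1.]
frac [-0.0002  0.0009 -0.0073] turn 0.001
0.18 115 0.11 0.153 0.497
0.19 37 0.11 0.152 0.498
0.2 121 0.111 0.153 0.498
0.21 35 0.111 0.153 0.497
0.22 71 0.105 0.156 0.5
0.23 70 0.105 0.155 0.501
0.24 51 0.094 0.168 0.513
0.25 398 0.094 0.169 0.513
0.26 89 0.106 0.157 0.494
0.27 43 0.107 0.155 0.494
```

View pics/m5.png

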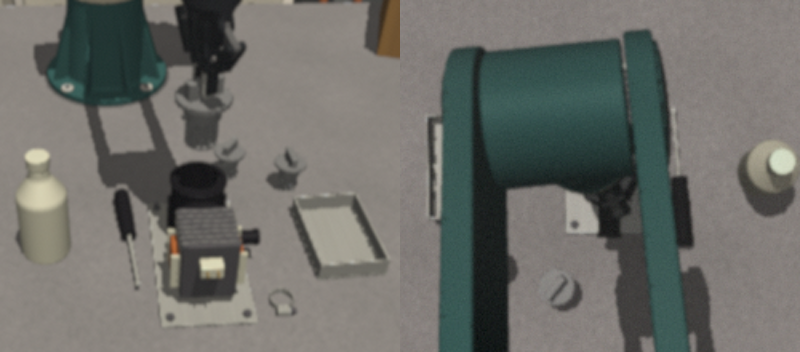

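The filter (205,115) hangs upright with its foot at z of about 0.176, some 60 mm above the empty mouth (198,180). The bystanders have not moved.

```bash
python3 -c "
from plant import env
print(env.sign_off())"
```

```text
the job is handed in; nothing more can be done
None
```

The filter's thread is left-handed: I unscrewed it clockwise, about 66 degrees, drew it straight up and handed in at about 12 s with it held still and upright, its foot about 60 mm above the pump's mouth, the bystanders undisturbed; the first grasp closed above the bar, because the fingertips stand about 30 mm higher than the stated tool offset, so I went lower and gripped again.

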